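Hang the small parts caddy on the red hook under the bench shelf

ROBOT

A 6-joint arm with a two-finger parallel gripper is mounted at the origin on the work surface; the furniture and walls round the work are solid. World frame = base frame: x ahead of the robot, y to its left, z up, the work surface at z = 0. Lengths are in m, angles in rad, forces in N, time in s.
With the tool pointing down it reaches from about 0.25 to 0.725 m from the base axis. Payload 9.7 kg.
Tool frame: the origin (TCP) lies on the centre line of the jaws, within the pads' length; the fingertips stand 22 mm ahead of it and the grasp point (between the pads) lies 3 mm ahead of it; z points along the fingers, y is the line along which they close (so a half turn about z gives the same grasp; the last joint's range is limited). The gripper opens to 85 mm and grips with 20 to 120 N. Pads are 22 mm wide; open, the fingers measure 114 mm over their backs; the gripper's body (76 mm by 85 mm) begins 54 mm behind the grasp point. The pads swing forward as they close: fully open they stand 13 mm farther back than shut.
Start: joints at [1.206, 0.087, 0.176, 1.66, 0, 1.571], TCP at [0.196, 0.514, 0.253] pointing down, gripper open.
Joint ranges: [-3.13, 3.13], [-0.85, 1.81], [-1.15, 1.24], [-2.2, 2.28], [-1.44, 1.52], [-3.14, 3.14]. Speed limits (rad/s): [2.22, 2.22, 2.57, 3.14, 3.14, 3.14].

INTERFACE

Orientations are given as a 3x3 rotation matrix whose columns are the frame's x, y, z axes.
In Python, from cell import sense, capture, hand_in, regions_of, landmark_of gives the robot as it stands. The module is installed in compiled form; this text tells all that it offers.
- The arm moves only by the shell command python3 -m handwheel 'ROWS' [FORCE]. ROWS is JSON, a list of rows, each a list of 3 entries, a list of its own where there are three numbers: the opening, from 0 (shut) to 1 (fully open), then the shift along the tool's x, y, z each as a share of 15 cm, from -1 to 1, then the turn about the tool's z as a share of 180 degrees, from -1 to 1. A call has 1 to 10 rows; each row is the pose to reach, as a shift and turn from the pose commanded when the call began, along the tool's axes at that moment, turning the shorter way round; what a row does not reach only later rows make up. A row lasts 1/12 s, in which the tool goes at most 41.7 mm and 7.16 degrees, less where a joint would pass 70% of its speed; a pose out of reach is approached as far as the arm can. A call with a number of a shift or a turn outside -1 to 1 is refused whole. A call with a gripper value outside its range is refused whole. The fingers move at their own pace and stop on an object; FORCE is the grip in N (left out, the last holds). Time passes only in rows, so rows that repeat a pose let the fingers close. It gives the time, the measured TCP pose, the force, the opening and the grip force at its end, in the units of the state.
- sense(): the state, without advancing time (a new reading comes with each control period).
- capture(name): name is "side" or "top" or "wrist"; returns a dict with "image" (480x640x3 uint8, red, green, blue), "fx", "fy", "cx", "cy" (pixels), "eye" and "orientation" of the camera in the world. Camera axes: x right, y up, looking along -z (the intrinsics and any distortion apply to the point x, -y, -z); pixel columns grow to the right and rows downward; lengths in m; the calibration is good to about 2 mm. A picture is of the moment at which its call begins. There is no depth.
- hand_in(): hands the job in; it is judged then, once.
Trained networks look in a picture, given as the dict that the camera call returned (one of the last four; its "shot" number tells which), for a name from the list of things; names that differ only in an ending like _2 or _b are one class to them, and where a whole thing is asked for, a point or a joint stands for the part that bears it (a point fixed in the world has none). Each returns a list of dicts, best first, with "confidence" (0 to 1); they miss things now and then, are a little off and sometimes report something else, mostly with a low value. They report only what shows in the picture. A call takes as long as a camera call.
- regions_of(name, picture): "mask" (480x640 bool, what is visible of it).
- landmark_of(name, picture): "centre" ([x, y, z] in m, in world coordinates, good to about 4 mm: a listed point, or the origin of a listed thing).
The state is a dict: "clock": time; "joint_positions": joint angles; "qvel": joint speeds; "joint_efforts": joint torques, N m; "ee_pos": TCP position; "eef_rot": TCP orientation; "contact_force": force on the tool from outside, world axes, zero at the start; "torque": the same for the moment, N m; "finger_gap": finger opening in m; "grasp_force": force on a finger pad.
Only numpy, scipy, OpenCV 4.12 (cv2) and the standard library are available. Lean on these libraries where they do the work, as an engineer would, in place of code of your own. Each camera call takes 0.05 s, during which the arm holds its last target. There are 200 camera calls.

TASK

Clear the bench: pick up the green caddy by its grey handle and hang it by the handle's top bar on the red hook under the shelf, so that it hangs there freely and at rest. Leave the oil bottle, the multimeter, the tape roll and the brown carton where they are, and keep the bottle standing.

Things in the scene. Friction and masses are not known exactly. Their poses are not given: they have to be found in the camera images.
- caddy: Loose green open tub with a fixed upright grey handle, 0.15-0.29 kg. Origin: centre of its underside, z up. Tub 100 (x) x 55 (y) x 58 mm high. Handle: stiff loop in the y-z plane; two flat legs 14 mm wide in x, outer faces 60 mm apart in y (pinch from outside), free from z = 58 to 134 mm, joined by a 10 mm round bar along y, axis at z = 140. Opening 50 mm wide, looks along x; symmetric.
- caddy_bar (a point): Middle of the axis of the caddy's handle bar, 140 mm above its underside; axes as the caddy's.
- red_hook: Fixed upturned hook of 8 mm red rod under the shelf's front edge. Origin: rod axis at the hook's bottom, 180 mm above the table; a bar at rest has its axis 9 mm above it. z up, x points in under the shelf. Tip at x = -22 mm, its top (11 mm ball) 25 mm above the origin; shank at x = +20 mm up to the board, 150 mm above the origin. Gap between tip and shank 32 mm.
- white_hook: The other hook, white, same shape, 160 mm beside the red one on its left or right; stays empty.
- shelf_rack: Fixed bench shelf. Origin: on the table midway under the hooks; x to its back, z up. Board 360 mm along y, x = -10 (front edge) to 155 mm, underside 330, top 346 mm up, jars on it 80 mm high. 22 mm posts at x = 138, y = +-160 mm; feet 14 mm high, x = -20 to 155, y = +-160 mm. A gripper pointing straight down at a hook strikes the board; leaning back to the robot 30-45 degrees it clears.
- oil_bottle: Brown dropper bottle, 33 mm across, 102 mm high, loose, on the table. Origin: centre of its underside.
- multimeter: Yellow multimeter lying on its back, 145 x 72 x 44 mm, loose. Origin: centre of its underside.
- tape_roll: Beige roll of tape lying flat, 96 mm across, 25 mm high, loose. Origin: centre of its underside.
- kraft_box: Brown carton, 99 x 151 x 35 mm, loose. Origin: centre of its underside.

How it is judged:
By the outcome, as a careful person would: the job done as asked, in the order asked, and still so for the second after the job is handed in, with the robot touching nothing.
It also fails if it takes over 48 s, if anything falls off the work surface, if the arm or the gripper's body presses on something with over 40 N, if the wrist force passes 120 N, or if a joint passes its speed limit or range.

## Working session

There is one attempt and no reset: what is moved stays moved. The work goes in short steps, Python scripts to look and compute and a shell command to move; the robot and the scene stay as the last step left them, time stands still between calls to the robot, and variables do not carry over. Pictures are saved under pics/ and viewed, at most 14 in all, crops included, and the job is handed in when it is done.

```bash
mkdir -p pics; cat > h.py <<'E'
import numpy as np, cv2
from cell import *
def save(p,n): cv2.imwrite('pics/'+n+'.png',p['image'][:,:,::-1])
def proj(p,X):
    c=np.array(p['orientation']).T@(np.array(X)-p['eye']); return p['cx']+p['fx']*c[0]/-c[2], p['cy']-p['fy']*c[1]/-c[2]
E
python3 - <<'E'
from h import *
np.set_printoptions(precision=4,suppress=True)
s=sense()
print({k:np.round(s[k],3).tolist() for k in s})
for v in ['side','top']:
    p=capture(v); save(p,v+'0'); print(v,p['fx'],p['cx'],p['cy'],np.array(p['eye']),np.array(p['orientation']).tolist(),[k for k in p])
    for n in ['caddy','caddy_bar','red_hook','white_hook','shelf_rack','oil_bottle','multimeter','tape_roll','kraft_box']:
        l=landmark_of(n,p); print(n,[(np.round(a['centre'],3).tolist(),round(a['confidence'],2)) for a in l[:2]])
E
```

```text
{'clock': 0.0, 'joint_positions': [1.206, 0.087, 0.175, 1.66, -0.0, 1.571], 'qvel': [0.0, -0.0, 0.001, 0.002, -0.0, 0.001], 'joint_efforts': [-0.002, -52.039, 46.481, 0.016, -0.0, -0.0], 'ee_pos': [0.196, 0.514, 0.253], 'eef_rot': [[-0.934, 0.357, -0.0], [0.357, 0.934, -0.001], [-0.0, -0.001, -1.0]], 'contact_force': [0.256, 1.541, 0.285], 'torque': [0.027, -0.006, 0.002], 'grasp_force': 0.0, 'finger_gap': 0.086}
side 581.0985953274079 310.4473904692251 252.2525014757455 [-0.0333 -0.9502  0.9065] [[0.8802932950075095, 0.26936356383191024, -0.39054703333221463], [-0.4744216007929585, 0.4949245590662554, -0.7279930120091258], [-0.00280347389292432, 0.826131316022365, 0.5634706640290039]] ['image', 'fx', 'fy', 'cx', 'cy', 'eye', 'orientation', 'shot']
caddy [([0.535, 0.154, -0.001], 0.63)]
caddy_bar [([0.541, 0.158, 0.141], 0.59)]
red_hook []
white_hook [([0.647, -0.083, 0.178], 0.66)]
shelf_rack []
oil_bottle [([0.402, -0.158, -0.0], 0.78), ([0.394, -0.019, -0.001], 0.35)]
multimeter [([0.396, -0.02, 0.001], 0.86), ([0.541, 0.433, 0.002], 0.62)]
tape_roll [([0.539, 0.434, 0.005], 0.65)]
kraft_box [([0.449, -0.324, 0.001], 0.82)]
top 592.1026671202382 316.11259639743764 240.16607475820106 [0.3469 0.036  1.4431] [[0.02246806676320624, 0.9931058940280559, -0.11504724778394373], [-0.9997475455214921, 0.022339134869156087, -0.002410036732061534], [0.00017663430113632012, 0.1150723524571984, 0.9933570971711482]] ['image', 'fx', 'fy', 'cx', 'cy', 'eye', 'orientation', 'shot']
caddy [([0.542, 0.164, -0.004], 0.91)]
caddy_bar [([0.538, 0.158, 0.142], 0.61)]
red_hook [([0.645, -0.24, 0.178], 0.56), ([0.542, 0.162, -0.001], 0.38)]
white_hook [([0.649, -0.081, 0.179], 0.48)]
shelf_rack []
oil_bottle [([0.403, -0.157, 0.001], 0.55)]
multimeter [([0.399, -0.019, -0.002], 0.81)]
tape_roll [([0.541, 0.435, 0.003], 0.97), ([0.648, -0.082, 0.18], 0.68)]
kraft_box [([0.455, -0.329, 0.001], 0.96), ([0.541, 0.158, 0.14], 0.62)]
```

View pics/side0.png

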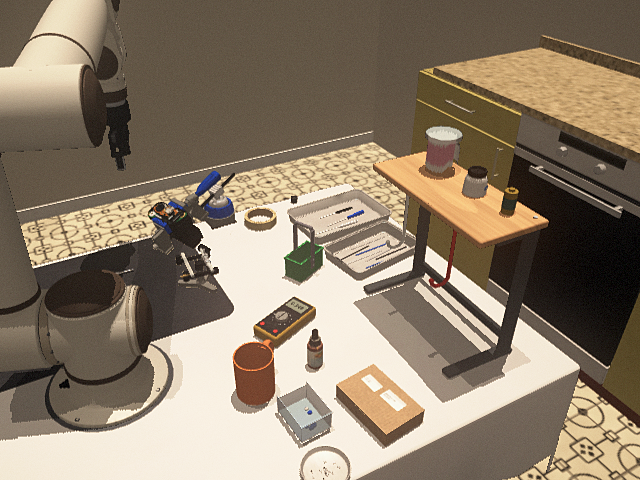

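View pics/top0.png

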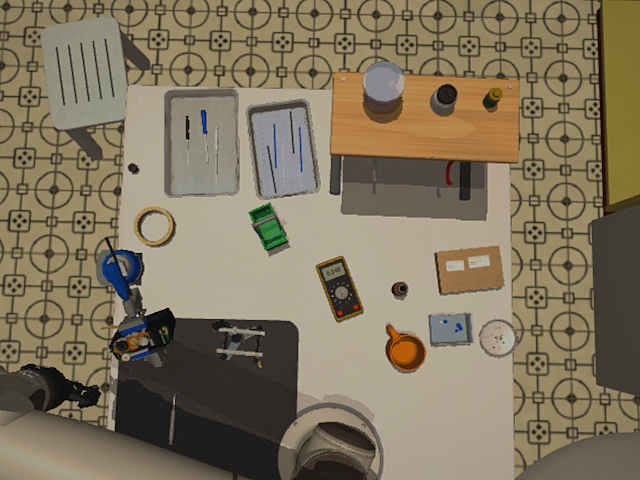

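The side view shows the caddy at (305,250) and the red hook bottom at (435,283). In the top view the caddy is at (268,228), turned about 18°, the red hook is at (450,172) and the white one at (375,172), so the red hook is the right-hand one. I'll refine the positions, then work out how far to move.

```bash
cat >> h.py <<'E'
np.set_printoptions(precision=4,suppress=True)
def ray(p,u,v):
    d=np.array(p['orientation'])@np.array([(u-p['cx'])/p['fx'],-(v-p['cy'])/p['fy'],-1.]); return np.array(p['eye']),d/np.linalg.norm(d)
def atz(p,u,v,z):
    e,d=ray(p,u,v); return e+d*(z-e[2])/d[2]
def tri(rs):
    A=sum(np.eye(3)-np.outer(d,d) for e,d in rs); b=sum((np.eye(3)-np.outer(d,d))@e for e,d in rs); return np.linalg.solve(A,b)
def rows(target,yaw_y=None):
    """shift in tool axes /0.15 ; turn share so tool y (mod 180) is at angle yaw_y"""
    s=sense();R=np.array(s['eef_rot']);o=R.T@(np.array(target)-s['ee_pos'])/0.15
    t=None
    if yaw_y is not None:
        cur=np.arctan2(R[1,1],R[0,1]); t=-((yaw_y-cur+np.pi/2)%np.pi-np.pi/2)/np.pi
    print('shift',o,'turn',t)
E
python3 - <<'E'
from h import *
T=capture('top');S=capture('side')
for n,z in [('caddy',.058),('red_hook',.18),('shelf_rack',.346)]:
    for v,p in [('top',T),('side',S)]:
        r=regions_of(n,p)
        if not r: print(n,v,'none');continue
        m=r[0]['mask'].astype(np.uint8); ys,xs=np.nonzero(m)
        print(n,v,round(r[0]['confidence'],2),xs.min(),xs.max(),ys.min(),ys.max(),m.sum(),'lowest',xs[ys==ys.max()].mean())
# green rim yaw in top
I=cv2.cvtColor(T['image'],cv2.COLOR_RGB2HSV); g=cv2.inRange(I,(50,80,40),(80,255,255)); g[:190]=0;g[265:]=0;g[:,:235]=0;g[:,305:]=0
b=cv2.boxPoints(cv2.minAreaRect(cv2.findNonZero(g))); w=np.array([atz(T,*q,.058) for q in b]);print(w)
for i in range(4): d=w[(i+1)%4]-w[i];print(np.linalg.norm(d),np.degrees(np.arctan2(d[1],d[0])))
for u,v in [(334,156),(519,162)]: print('edge',atz(T,u,v,.346))
for X in [(.645,-.24,.18),(.648,-.082,.18),(.54,.159,.14)]: print(proj(T,X),proj(S,X))
rows((.54,.159,.253),np.radians(108))
E
```

```text
caddy top 0.63 250 286 204 251 1077 lowest 268.5
caddy side 0.7 284 323 221 281 1385 lowest 299.5
red_hook top 0.68 446 452 161 185 120 lowest 449.5
red_hook side 0.55 430 454 236 287 219 lowest 436.5
shelf_rack top none
shelf_rack side 0.96 364 549 126 378 14281 lowest 449.5
[[0.5722 0.2018 0.058 ]
 [0.5964 0.1502 0.058 ]
 [0.5029 0.1069 0.058 ]
 [0.4791 0.1582 0.058 ]]
0.056945234542678316 -64.90095078568478
0.10301292586177353 -155.14842853324012
0.056505421095368547 114.90318896678396
0.1028188069466247 25.096375021907026
edge [0.6353 0.0083 0.346 ]
edge [ 0.6316 -0.3422  0.346 ]
(np.float64(445.89406842518497), np.float64(173.72020557091398)) (np.float64(438.325632751479), np.float64(284.4203135256883))
(np.float64(373.2956918973647), np.float64(170.76787319958018)) (np.float64(394.81935676552035), np.float64(246.4472212544549))
(np.float64(262.6630478871066), np.float64(220.10909724066096)) (np.float64(302.7190434486969), np.float64(224.37347260482335))
shift [-2.985  -1.3921  0.002 ] turn -0.21611280711600456
```

```bash
python3 -m handwheel '[[1,[0,0,-0.8],0],[1,[0,0,-0.8],0],[1,[-0.5,-0.2,-0.8],0],[1,[-1,-0.46,-0.8],0],[1,[-1,-0.46,-0.8],0],[1,[-1,-0.46,-0.8],0]]' 
python3 -m handwheel '[[1,[-0.3,-0.14,0],0],[1,[-0.6,-0.28,0],0],[1,[-1,-0.46,0],0],[1,[-1,-0.46,0],0],[1,[-1,-0.46,0],0]]' 
python3 -m handwheel '[[1,[-1,-0.46,0.4],-0.25],[1,[-1,-0.46,0.4],-0.25],[1,[-1,-0.46,0.8],-0.25],[1,[-1,-0.46,0.8],-0.25],[1,[-1,-0.46,0.8],-0.25],[1,[-1,-0.46,0.8],-0.25],[1,[-1,-0.46,0.8],-0.25],[1,[-1,-0.46,0.8],-0.25]]' 
python3 - <<'E'
from h import *
s=sense();print(s['clock'],s['ee_pos'],np.array(s['eef_rot']),s['joint_positions'])
p=capture('wrist');save(p,'w1');print(p['eye'],p['orientation'][2])
for n in ['caddy','caddy_bar','red_hook']: print(n,[(np.array(a['centre']),round(a['confidence'],2)) for a in landmark_of(n,p)[:2]])
p=capture('side');save(p,'s1')
E
```

```text
clock: 1.9
ee_pos: [0.31, 0.3973, 0.3733]
eef_rot: [[-0.935, 0.356, 0.0], [0.356, 0.935, 0.001], [-0.0, 0.001, -1.0]]
contact_force: [1.4, 0.7, -0.6]
finger_gap: 0.0856
grasp_force: 0.0
clock: 2.32
ee_pos: [0.4284, 0.2761, 0.3723]
eef_rot: [[-0.932, 0.362, 0.001], [0.362, 0.932, -0.001], [-0.001, -0.001, -1.0]]
contact_force: [-0.0, 1.1, -0.5]
finger_gap: 0.0857
grasp_force: 0.0
clock: 2.98
ee_pos: [0.5402, 0.162, 0.2517]
eef_rot: [[-0.912, -0.409, -0.002], [-0.409, 0.912, -0.0], [0.002, 0.0, -1.0]]
contact_force: [0.5, -0.2, 0.3]
finger_gap: 0.0854
grasp_force: 0.0
2.9833 [0.5402 0.162  0.2517] [[-0.9123 -0.4095 -0.0017]
 [-0.4095  0.9123 -0.0004]
 [ 0.0018  0.0003 -1.    ]] [ 0.2914  0.1221  0.211   1.6616  0.0001 -0.1305]
[0.4754 0.1336 0.3721] [-0.0006 -0.2804  0.9599]
caddy [(array([ 0.5418,  0.1545, -0.0012]), 0.9), (array([ 0.5414,  0.4398, -0.0008]), 0.71)]
caddy_bar [(array([0.5432, 0.1587, 0.1378]), 0.64)]
red_hook []
```

View pics/w1.png

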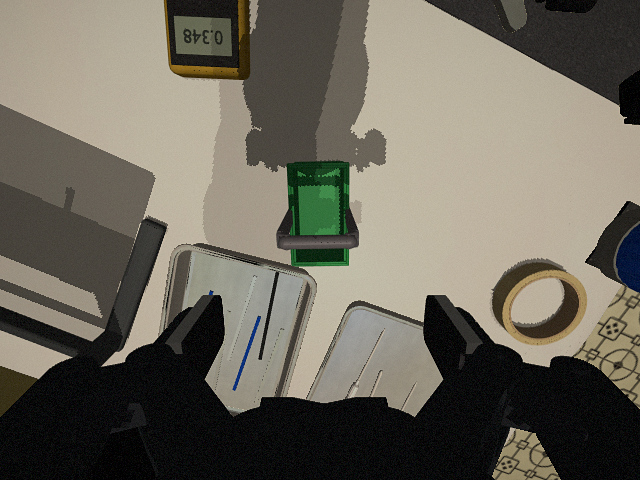

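View pics/s1.png

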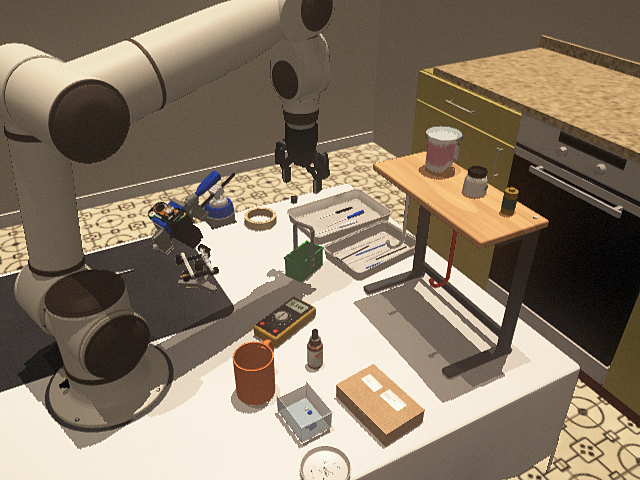

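The wrist view shows the caddy at (320,215), square to the jaws, with the bar at (318,240). The side view shows the gripper above it and the thick white wrist about 0.15 m above the TCP.

The moves have no tilt, so I'll test what the arm does near its reach limit, over the free trays.

```bash
python3 -m handwheel '[[1,[-0.99,-0.13,0],0],[1,[-0.99,-0.13,0],0],[1,[-0.99,-0.13,0],0],[1,[-0.99,-0.13,0],0],[1,[-0.99,-0.13,0],0]]' 
python3 -m handwheel '[[1,[-0.6,-0.08,0],0],[1,[-0.6,-0.08,0],0],[1,[-0.6,-0.08,0],0],[1,[-0.6,-0.08,0],0]]' 
python3 - <<'E'
from h import *
s=sense();print(s['joint_positions'])
E
```

```text
clock: 3.65
ee_pos: [0.6873, 0.207, 0.2476]
eef_rot: [[-0.913, -0.408, -0.004], [-0.408, 0.913, -0.001], [0.004, 0.001, -1.0]]
contact_force: [-0.7, 0.3, -1.7]
finger_gap: 0.0851
grasp_force: 0.0
clock: 3.98
ee_pos: [0.7613, 0.2289, 0.2427]
eef_rot: [[-0.913, -0.408, 0.005], [-0.408, 0.913, 0.002], [-0.005, -0.001, -1.0]]
contact_force: [-20.0, -6.2, 17.6]
finger_gap: 0.0855
grasp_force: 0.0
[ 0.2921  0.8701  1.2357  1.9309 -0.     -0.1281]
```

```bash
python3 -m handwheel '[[1,[-0.5,-0.07,0],0],[1,[-0.5,-0.07,0],0],[1,[-0.5,-0.07,0],0],[1,[-0.5,-0.07,0],0]]' 
python3 - <<'E'
from h import *
s=sense();print(s['joint_positions'],s['contact_force'])
E
```

```text
clock: 4.32
ee_pos: [0.792, 0.2371, 0.2228]
eef_rot: [[-0.912, -0.408, 0.051], [-0.408, 0.913, 0.015], [-0.053, -0.007, -0.999]]
contact_force: [-0.1, 0.2, 0.2]
finger_gap: 0.0849
grasp_force: 0.0
[ 0.2908  0.8949  1.2341  1.8564  0.     -0.1296] [-0.1239  0.2269  0.1535]
```

```bash
python3 -m handwheel '[[1,[-1,-0.13,-0.5],0],[1,[-1,-0.13,-0.5],0],[1,[-1,-0.13,-0.5],0],[1,[-1,-0.13,-0.5],0]]' 
python3 -m handwheel '[[1,[0.4,0.05,0],0],[1,[0.4,0.05,0],0],[1,[0.4,0.05,0],0],[1,[0.4,0.05,0],0]]' 
python3 - <<'E'
from h import *
s=sense();print(s['joint_positions'],s['contact_force'])
E
```

```text
clock: 4.65
ee_pos: [0.8058, 0.2411, 0.2303]
eef_rot: [[-0.908, -0.408, 0.093], [-0.407, 0.913, 0.028], [-0.097, -0.013, -0.995]]
contact_force: [-0.6, -0.7, -0.0]
finger_gap: 0.0856
grasp_force: 0.0
clock: 4.98
ee_pos: [0.7438, 0.2221, 0.2198]
eef_rot: [[-0.909, -0.408, 0.084], [-0.407, 0.913, 0.025], [-0.087, -0.011, -0.996]]
contact_force: [0.4, 0.8, -1.3]
finger_gap: 0.0849
grasp_force: 0.0
[ 0.2901  0.5898  0.746   1.6391  0.     -0.1304] [ 0.4371  0.7968 -1.2893]
```

Tilt gained at the reach limit carries over into the next call, so it can be built up step by step. My plan is to grasp the caddy, lift it, face it squarely to the hook, lean the tool about 40° at full reach beside the shelf, then hang it.

```bash
python3 - <<'E'
from h import *
rows((.541,.1585,.24),np.radians(115))
E
```

```text
shift [ 1.3902  0.1627 -0.2585] turn -0.005192491185167666
```

```bash
python3 -m handwheel '[[1,[0.7,0.08,-0.13],0],[1,[0.7,0.08,-0.13],0],[1,[0.7,0.08,-0.13],0]]' >/dev/null
python3 -m handwheel '[[1,[0.69,0.08,-0.13],-0.005],[1,[0.69,0.08,-0.13],-0.005],[1,[0.69,0.08,-0.13],-0.005],[1,[0.69,0.08,-0.13],-0.005]]' 
python3 - <<'E'
from h import *
P={v:capture(v) for v in ['wrist','side','top']}
for n in ['caddy_bar','red_hook']:
    R=[];
    for v,p in P.items():
        l=landmark_of(n,p)
        if l and l[0]['confidence']>.45: c=np.array(l[0]['centre']);print(n,v,c,round(l[0]['confidence'],2)); R.append(ray(p,*proj(p,c)))
    if len(R)>1: print('tri',tri(R))
rows((.541,.1585,.12),np.radians(115))
E
```

```text
clock: 5.57
ee_pos: [0.5429, 0.1586, 0.2448]
eef_rot: [[-0.902, -0.422, 0.095], [-0.421, 0.907, 0.028], [-0.098, -0.014, -0.995]]
contact_force: [-0.9, 0.0, 0.6]
finger_gap: 0.0853
grasp_force: 0.0
caddy_bar wrist [0.5367 0.1575 0.1368] 0.69
caddy_bar side [0.5424 0.1547 0.1381] 0.86
tri [0.5399 0.1566 0.1366]
red_hook side [ 0.6425 -0.2433  0.18  ] 0.75
red_hook top [ 0.6474 -0.2363  0.1811] 0.62
tri [ 0.6486 -0.2376  0.174 ]
shift [0.11   0.0188 0.7969] turn -0.00021517218270767561
```

```bash
python3 -m handwheel '[[1,[0.11,0.01,0.25],0],[1,[0.11,0.01,0.5],0],[1,[0.11,0.01,0.79],0],[1,[0.11,0.01,0.79],0],[0,[0.11,0.01,0.79],0],[0,[0.11,0.01,0.79],0],[0,[0.11,0.01,0.79],0],[0,[0.11,0.01,0.79],0],[0,[0.11,0.01,0.79],0]]' 60
python3 -m handwheel '[[0,[0,0,0],0],[0,[0,0,0],0],[0,[0,0,-0.2],0],[0,[0,0,-0.5],0],[0,[0,0,-1],0],[0,[0,0,-1],0],[0,[0,0,-1],0],[0,[0,0,-1],0]]' 80
python3 - <<'E'
from h import *
p=capture('wrist');save(p,'w2'); print([(np.array(a['centre']),a['confidence']) for a in landmark_of('caddy_bar',p)[:1]])
E
```

```text
clock: 6.77
ee_pos: [0.5425, 0.1576, 0.1248]
eef_rot: [[-0.902, -0.422, 0.096], [-0.421, 0.907, 0.029], [-0.099, -0.014, -0.995]]
contact_force: [-0.4, 0.4, 6.6]
finger_gap: 0.0588
grasp_force: 66.0
clock: 7.43
ee_pos: [0.5282, 0.1532, 0.2744]
eef_rot: [[-0.902, -0.422, 0.097], [-0.421, 0.907, 0.029], [-0.1, -0.015, -0.995]]
contact_force: [0.2, -0.1, -4.3]
finger_gap: 0.059
grasp_force: 87.8
[(array([0.5223, 0.1561, 0.2893]), 0.77)]
```

View pics/w2.png

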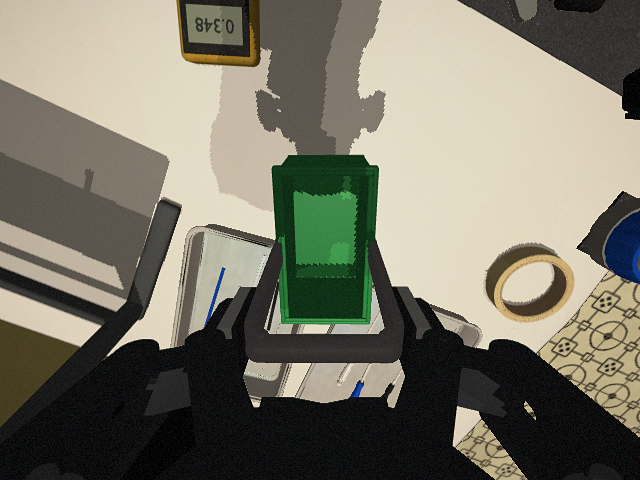

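The wrist view shows both legs clamped, with the bar at about row 347 and centred near column 322, and the tub upright. Next I'll square it up and go to the reach limit beside the shelf.

```bash
python3 -m handwheel '[[0,[-0.3,-0.3,-0.25],0.139],[0,[-0.3,-0.3,-0.25],0.139],[0,[-0.3,-0.3,-0.25],0.139],[0,[-0.3,-0.3,-0.25],0.139],[0,[-0.3,-0.3,-0.25],0.139],[0,[-0.3,-0.3,-0.25],0.139]]' 
python3 - <<'E'
from h import *
rows((.76,.11,.32),np.radians(90))
E
```

```text
clock: 8.03
ee_pos: [0.5833, 0.1301, 0.3114]
eef_rot: [[-0.996, -0.003, 0.089], [-0.001, 1.0, 0.027], [-0.089, 0.027, -0.996]]
contact_force: [-0.2, -0.1, -3.5]
finger_gap: 0.0587
grasp_force: 88.0
shift [-1.1786 -0.136   0.0435] turn 0.000981805376067332
```

```bash
python3 -m handwheel '[[0,[-0.6,-0.13,0],0],[0,[-1,-0.13,0],0],[0,[-1,-0.13,0],0],[0,[-1,-0.13,0],0]]' >/dev/null
for i in 1; do python3 -m handwheel '[[0,[-0.6,0,-0.2],0],[0,[-0.6,0,-0.2],0],[0,[-0.6,0,-0.2],0]]'; 
python3 -m handwheel '[[0,[-1,0,0],0]]';python3 -m handwheel '[[0,[-1,0,0],0]]';python3 -m handwheel '[[0,[-1,0,-1],0]]'; python3 -m handwheel '[[0,[-1,0,-1],0],[0,[-1,0,-1],0],[0,[-1,0,-1],0]]'; done | grep -v gap
python3 -c "
from h import *
print(sense()['joint_positions'])"
```

```text
clock: 8.62
ee_pos: [0.7752, 0.1063, 0.3258]
eef_rot: [[-0.994, -0.004, 0.109], [-0.0, 1.0, 0.03], [-0.11, 0.03, -0.994]]
contact_force: [1.7, 0.5, -6.8]
grasp_force: 89.1
clock: 8.7
ee_pos: [0.7954, 0.1041, 0.3224]
eef_rot: [[-0.989, -0.005, 0.147], [0.0, 0.999, 0.035], [-0.147, 0.035, -0.989]]
contact_force: [-0.4, 0.3, -1.6]
grasp_force: 89.3
clock: 8.78
ee_pos: [0.816, 0.1014, 0.3143]
eef_rot: [[-0.984, -0.005, 0.178], [0.002, 0.999, 0.039], [-0.178, 0.038, -0.983]]
contact_force: [0.2, 0.5, -1.9]
grasp_force: 89.3
clock: 8.87
ee_pos: [0.8184, 0.0975, 0.3234]
eef_rot: [[-0.98, -0.005, 0.197], [0.003, 0.999, 0.041], [-0.197, 0.041, -0.98]]
contact_force: [-0.5, 0.3, -6.1]
grasp_force: 89.1
clock: 9.12
ee_pos: [0.807, 0.0869, 0.3718]
eef_rot: [[-0.968, -0.005, 0.25], [0.007, 0.999, 0.047], [-0.25, 0.047, -0.967]]
contact_force: [0.0, 0.6, -1.4]
grasp_force: 89.3
[0.1004 0.7159 1.2351 1.8333 0.0212 0.104 ]
```

```bash
for i in 1; do python3 -m handwheel '[[0,[-1,0.25,-0.3],0],[0,[-1,0.25,-0.3],0],[0,[-1,0.25,-0.3],0]]';python3 -m handwheel '[[0,[-1,0.2,-0.3],0],[0,[-1,0.2,-0.3],0],[0,[-1,0.2,-0.3],0]]';python3 -m handwheel '[[0,[-1,0.2,-0.3],0],[0,[-1,0.2,-0.3],0],[0,[-1,0.2,-0.3],0]]'; done | grep -v gap
python3 -c "
from h import *
print(sense()['joint_positions'])"
```

```text
clock: 9.37
ee_pos: [0.8285, 0.1021, 0.367]
eef_rot: [[-0.958, -0.006, 0.288], [0.009, 0.999, 0.051], [-0.288, 0.052, -0.956]]
contact_force: [-0.0, -0.3, -3.2]
grasp_force: 89.3
clock: 9.62
ee_pos: [0.8474, 0.111, 0.3672]
eef_rot: [[-0.945, -0.008, 0.326], [0.011, 0.998, 0.056], [-0.326, 0.057, -0.944]]
contact_force: [0.7, -0.1, -2.4]
grasp_force: 89.3
clock: 9.87
ee_pos: [0.8635, 0.1186, 0.3733]
eef_rot: [[-0.93, -0.01, 0.367], [0.014, 0.998, 0.062], [-0.367, 0.062, -0.928]]
contact_force: [-0.5, -0.1, -2.4]
grasp_force: 89.3
[0.1327 0.7355 1.2343 1.6886 0.0126 0.1374]
```

```bash
{ python3 -m handwheel '[[0,[-1,0.05,-0.2],0],[0,[-1,0.05,-0.2],0],[0,[-1,0.05,-0.2],0]]';python3 -m handwheel '[[0,[-1,0.05,0],0],[0,[-1,0.05,0],0],[0,[-1,0.05,0],0]]';python3 -m handwheel '[[0,[-1,0.05,0.2],0],[0,[-1,0.05,0.2],0],[0,[-1,0.05,0.2],0]]';python3 -m handwheel '[[0,[-1,0.05,0],0],[0,[-1,0.05,0],0],[0,[-1,0.05,0],0]]'; } | egrep  'ee|rot|contact'
python3 -c "
from h import *
print(sense()['joint_positions'])"
```

```text
ee_pos: [0.8845, 0.1127, 0.3761]
eef_rot: [[-0.913, -0.011, 0.407], [0.017, 0.998, 0.066], [-0.407, 0.068, -0.911]]
contact_force: [0.1, 1.0, -3.4]
ee_pos: [0.9139, 0.1089, 0.3676]
eef_rot: [[-0.895, -0.013, 0.446], [0.02, 0.997, 0.071], [-0.446, 0.072, -0.892]]
contact_force: [-0.4, 0.0, -3.5]
ee_pos: [0.9501, 0.1071, 0.3486]
eef_rot: [[-0.875, -0.016, 0.484], [0.023, 0.997, 0.075], [-0.484, 0.077, -0.872]]
contact_force: [0.2, 0.1, -4.1]
ee_pos: [0.9713, 0.1036, 0.3524]
eef_rot: [[-0.851, -0.018, 0.524], [0.027, 0.997, 0.079], [-0.524, 0.081, -0.848]]
contact_force: [-0.9, 0.4, -2.0]
[0.0991 0.8077 1.234  1.4388 0.0267 0.1113]
```

```bash
{ python3 -m handwheel '[[0,[-1,0.05,0],0],[0,[-1,0.05,0],0],[0,[-1,0.05,0],0]]';python3 -m handwheel '[[0,[-1,0.05,-0.3],0],[0,[-1,0.05,-0.3],0],[0,[-1,0.05,-0.3],0]]';python3 -m handwheel '[[0,[-1,0.05,-0.3],0],[0,[-1,0.05,-0.3],0],[0,[-1,0.05,-0.3],0]]';python3 -m handwheel '[[0,[-1,0.05,-0.3],0],[0,[-1,0.05,-0.3],0],[0,[-1,0.05,-0.3],0]]'; } | egrep  'ee|rot|contact'
python3 - <<'E'
from h import *
s=sense();print(s['clock'],s['joint_positions'],s['grasp_force'])
for v in ['wrist','side']:
    p=capture(v); save(p,v[0]+'3');
    for n in ['caddy_bar','red_hook']:
        for a in landmark_of(n,p)[:1]: print(v,n,np.array(a['centre']),a['confidence'],np.array(s['eef_rot']).T@(np.array(a['centre'])-s['ee_pos']))
E
```

```text
ee_pos: [0.9898, 0.1001, 0.3599]
eef_rot: [[-0.826, -0.021, 0.563], [0.031, 0.996, 0.083], [-0.563, 0.085, -0.822]]
contact_force: [-0.2, 0.4, -2.9]
ee_pos: [0.9895, 0.0943, 0.3948]
eef_rot: [[-0.798, -0.024, 0.603], [0.035, 0.996, 0.086], [-0.602, 0.089, -0.793]]
contact_force: [-0.7, -0.4, -2.5]
ee_pos: [0.9877, 0.0887, 0.4282]
eef_rot: [[-0.77, -0.027, 0.638], [0.039, 0.995, 0.089], [-0.637, 0.093, -0.765]]
contact_force: [0.2, 0.2, -2.2]
ee_pos: [0.984, 0.0832, 0.4615]
eef_rot: [[-0.741, -0.03, 0.671], [0.043, 0.995, 0.091], [-0.671, 0.096, -0.736]]
contact_force: [-0.5, -0.6, -3.0]
11.8667 [0.0733 0.7222 1.235  1.3404 0.0413 0.097 ] 89.32775124907494
wrist caddy_bar [0.9747 0.083  0.4722] 0.6 [-0.0003  0.0011 -0.0141]
side caddy_bar [0.9738 0.0824 0.47  ] 0.86 [ 0.0019  0.0003 -0.0132]
side red_hook [ 0.6487 -0.2443  0.1826] 0.52 [ 0.4214 -0.3427 -0.0496]
```

View pics/s3.png

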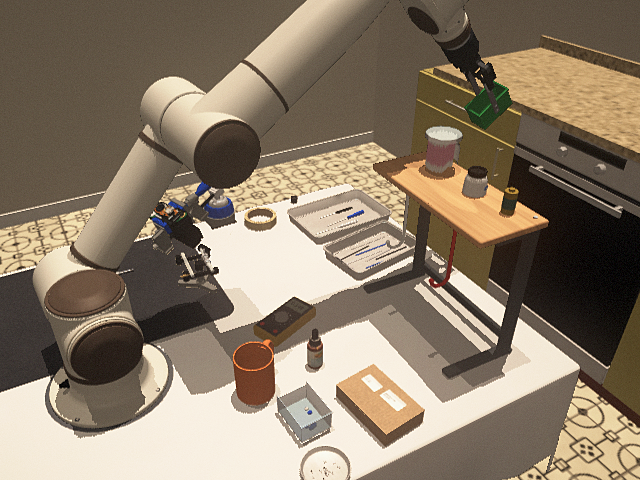

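The side view shows the caddy at (490,105), held at a 43° lean, clear of the jars, with the arm beside the board's left end. I'll work out a way in, with the tub passing under the hook before the bar rises over the tip.

```bash
cat >> h.py <<'E'
def plan(wps,bo=(0.0008,.0007,-.0137)):
    s=sense();R=np.array(s['eef_rot']);b=s['ee_pos']+R@np.array(bo);print('bar',b)
    for w in wps:
        d=R.T@(np.array(w)-b)/.15; n=int(np.ceil(np.abs(d).max())); print(w,'x',n,d/n,'rows each',np.linalg.norm(d)*.15/n/.0417); b=np.array(w)
E
python3 -c "
from h import *
plan([(.72,.12,.45),(.47,.10,.36),(.47,-.24,.36),(.47,-.24,.183)])"
```

```text
bar [0.9749 0.0832 0.467 ]
(0.72, 0.12, 0.45) x 2 [ 0.6751  0.1417 -0.5141] rows each 3.0948786308562584
(0.47, 0.1, 0.36) x 2 [ 0.8173 -0.0706 -0.3404] rows each 3.1949430682192386
(0.47, -0.24, 0.36) x 3 [-0.0318 -0.7518 -0.0685] rows each 2.7178257394084735
(0.47, -0.24, 0.183) x 1 [ 0.7867 -0.1128  0.8722] rows each 4.244604316546762
```

```bash
{ 
python3 -m handwheel '[[0,[0.2,0.05,-0.15],0],[0,[0.45,0.1,-0.35],0],[0,[0.68,0.14,-0.51],0],[0,[0.68,0.14,-0.51],0]]'
python3 -m handwheel '[[0,[0.2,0.05,-0.15],0],[0,[0.45,0.1,-0.35],0],[0,[0.68,0.14,-0.51],0],[0,[0.68,0.14,-0.51],0]]'
python3 -m handwheel '[[0,[0.25,-0.02,-0.1],0],[0,[0.5,-0.04,-0.2],0],[0,[0.82,-0.07,-0.34],0],[0,[0.82,-0.07,-0.34],0]]'
python3 -m handwheel '[[0,[0.25,-0.02,-0.1],0],[0,[0.5,-0.04,-0.2],0],[0,[0.82,-0.07,-0.34],0],[0,[0.82,-0.07,-0.34],0],[0,[0.82,-0.07,-0.34],0]]'
} | egrep  'clock|ee|rot|contact'
python3 -c "
from h import *
plan([(.47,-.24,.36),(.47,-.24,.183)])
print(sense()['joint_positions'])"
```

```text
clock: 12.5
ee_pos: [0.8834, 0.0987, 0.4501]
eef_rot: [[-0.744, -0.029, 0.667], [0.042, 0.995, 0.09], [-0.667, 0.095, -0.739]]
contact_force: [0.4, 1.3, -1.0]
clock: 12.83
ee_pos: [0.7506, 0.1177, 0.4419]
eef_rot: [[-0.745, -0.031, 0.666], [0.041, 0.995, 0.092], [-0.666, 0.096, -0.74]]
contact_force: [0.3, -0.5, -3.1]
clock: 13.17
ee_pos: [0.6263, 0.1068, 0.3938]
eef_rot: [[-0.746, -0.03, 0.665], [0.041, 0.995, 0.091], [-0.664, 0.095, -0.742]]
contact_force: [-0.5, 0.2, -3.4]
clock: 13.58
ee_pos: [0.5033, 0.0971, 0.3516]
eef_rot: [[-0.743, -0.03, 0.669], [0.042, 0.995, 0.091], [-0.668, 0.096, -0.738]]
contact_force: [-0.3, -0.1, -2.7]
bar [0.4936 0.0966 0.3612]
(0.47, -0.24, 0.36) x 3 [ 0.0094 -0.7428 -0.1013] rows each 2.696930449252105
(0.47, -0.24, 0.183) x 1 [ 0.7883 -0.113   0.8708] rows each 4.244604316546762
[ 0.2196 -0.6571 -0.4145  1.0744 -0.0566  0.2044]
```

```bash
{ 
python3 -m handwheel '[[0,[0,-0.25,-0.03],0],[0,[0,-0.5,-0.06],0],[0,[0.01,-0.74,-0.1],0],[0,[0.01,-0.74,-0.1],0]]'
python3 -m handwheel '[[0,[0,-0.25,-0.03],0],[0,[0,-0.5,-0.06],0],[0,[0.01,-0.74,-0.1],0],[0,[0.01,-0.74,-0.1],0]]'
python3 -m handwheel '[[0,[0,-0.25,-0.03],0],[0,[0,-0.5,-0.06],0],[0,[0.01,-0.74,-0.1],0],[0,[0.01,-0.74,-0.1],0],[0,[0.01,-0.74,-0.1],0]]'
} | egrep  'clock|ee|rot|contact'
python3 - <<'E'
from h import *
s=sense();print(s['joint_positions'])
R=np.array(s['eef_rot']);b0=s['ee_pos']+R@[.0008,.0007,-.0137]
for v in ['side','top','wrist']:
    p=capture(v); save(p,v[0]+'4')
    for n in ['caddy_bar','red_hook']:
        for a in landmark_of(n,p)[:1]: print(v,n,np.array(a['centre']),round(a['confidence'],2))
plan([(.47,-.24,.183)])
E
```

```text
clock: 13.92
ee_pos: [0.498, -0.0209, 0.3519]
eef_rot: [[-0.742, -0.021, 0.67], [0.048, 0.995, 0.084], [-0.668, 0.094, -0.738]]
contact_force: [0.4, 0.8, -3.3]
clock: 14.25
ee_pos: [0.4899, -0.1328, 0.3504]
eef_rot: [[-0.744, -0.021, 0.668], [0.047, 0.995, 0.084], [-0.667, 0.094, -0.739]]
contact_force: [1.0, 0.1, -2.9]
clock: 14.67
ee_pos: [0.4824, -0.2407, 0.3494]
eef_rot: [[-0.744, -0.025, 0.667], [0.046, 0.995, 0.089], [-0.666, 0.097, -0.739]]
contact_force: [-0.4, -0.1, -3.5]
[-0.7106 -0.4288 -0.2551  1.1999  0.5267 -0.5484]
side red_hook [ 0.6445 -0.2442  0.1823] 0.71
top caddy_bar [ 0.4739 -0.2413  0.3606] 0.95
top red_hook [ 0.4733 -0.2413  0.3573] 0.71
bar [ 0.4725 -0.2378  0.3605]
(0.47, -0.24, 0.183) x 1 [ 0.8025 -0.1267  0.8606] rows each 4.257138611108954
```

View pics/w4.png

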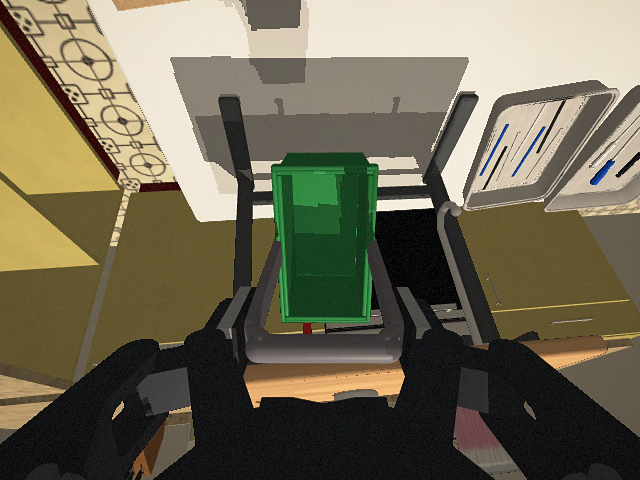

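The wrist view shows the caddy centred and upright in the jaws, and the red hook showing through the handle opening at (307,328), slightly to the -y side. Next I'll go down in front of the hook and measure again.

```bash
{ 
python3 -m handwheel '[[0,[0.2,-0.03,0.21],0],[0,[0.4,-0.07,0.43],0],[0,[0.6,-0.1,0.65],0],[0,[0.8,-0.14,0.86],0],[0,[0.8,-0.14,0.86],0],[0,[0.8,-0.14,0.86],0]]'
} | egrep  'clock|ee|rot|contact'
python3 - <<'E'
from h import *
R=[]
for v in ['side','top','wrist']:
    p=capture(v); save(p,v[0]+'5')
    for n in ['caddy_bar','red_hook']:
        for a in landmark_of(n,p)[:1]: print(v,n,np.array(a['centre']),round(a['confidence'],2))
    I=cv2.cvtColor(p['image'],cv2.COLOR_RGB2HSV); m=cv2.inRange(I,(0,150,50),(6,255,255))|cv2.inRange(I,(174,150,50),(180,255,255))
    n,l,st,c=cv2.connectedComponentsWithStats(m)
    print(v,[(st[i].tolist()) for i in range(1,n) if st[i,4]>15])
for n,X in [('orig',(.645,-.241,.18)),('tip',(.623,-.241,.2)),('shank',(.665,-.241,.25))]:
    print(n,proj(capture('side'),X),proj(capture('top'),X),proj(p,X))
plan([(.605,-.241,.184)])
E
```

```text
clock: 15.62
ee_pos: [0.4786, -0.2409, 0.1694]
eef_rot: [[-0.746, -0.029, 0.665], [0.045, 0.995, 0.094], [-0.664, 0.1, -0.741]]
contact_force: [-0.8, 0.9, -2.9]
side red_hook [ 0.6454 -0.2427  0.1803] 0.58
side [[429, 230, 28, 58, 269], [273, 329, 5, 4, 16]]
top caddy_bar [ 0.4711 -0.246   0.191 ] 0.64
top red_hook [ 0.6473 -0.24    0.1838] 0.43
top [[446, 161, 8, 24, 82], [353, 304, 6, 6, 23], [337, 310, 6, 6, 25]]
wrist caddy_bar [ 0.4677 -0.2451  0.1842] 0.88
wrist red_hook [ 0.6463 -0.2426  0.1782] 0.5
wrist [[315, 386, 13, 17, 177]]
orig (np.float64(438.63539354011345), np.float64(284.681556278251)) (np.float64(446.3537875969496), np.float64(173.73034816897405)) (np.float64(319.3291545553906), np.float64(391.39476813533315))
tip (np.float64(431.169245715397), np.float64(279.9717797585109)) (np.float64(448.42862358573666), np.float64(181.69743742694828)) (np.float64(322.2987917217902), np.float64(417.2781581587194))
shank (np.float64(450.86384174036544), np.float64(253.86854729836736)) (np.float64(453.7488632674614), np.float64(156.53535848674113)) (np.float64(326.8529746671312), np.float64(496.1809625668475))
bar [ 0.47   -0.2427  0.1828]
(0.605, -0.241, 0.184) x 1 [-0.6737 -0.0145  0.5966] rows each 3.237517325670548
```

```bash
python3 -c "
import cv2
a=cv2.imread('pics/s5.png')[170:330,330:530];b=cv2.imread('pics/w5.png')[80:400,160:480]
a=cv2.resize(a,(400,320),interpolation=cv2.INTER_CUBIC);b=cv2.resize(b,(320,320));cv2.imwrite('pics/c5.png',cv2.hconcat([a,b]))"
```

```text
(no output)
```

View pics/c5.png

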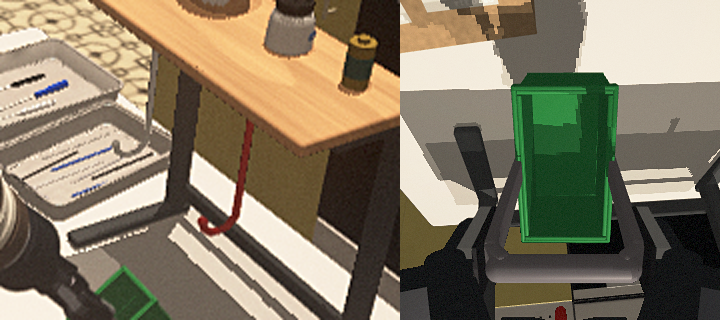

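The left half of the crop shows the hook clear, with its bottom near full-image (435,285). The right half shows its tip at about (321,394), just above the bar's centre line. Next I'll pass under the hook, then rise.

```bash
{ 
python3 -m handwheel '[[0,[-0.17,0,0.15],0],[0,[-0.34,0,0.3],0],[0,[-0.5,0,0.45],0],[0,[-0.67,0,0.6],0],[0,[-0.67,0,0.6],0],[0,[-0.67,0,0.6],0]]'
} | egrep  'clock|ee|rot|contact'
python3 - <<'E'
from h import *
for v in ['side','wrist']:
    p=capture(v); save(p,v[0]+'6')
    for n in ['caddy_bar','red_hook']:
        for a in landmark_of(n,p)[:1]: print(v,n,np.array(a['centre']),round(a['confidence'],2))
plan([(.606,-.242,.218),(.646,-.242,.218),(.646,-.242,.186)])
a=cv2.imread('pics/s6.png')[170:330,330:530];b=cv2.imread('pics/w6.png')[160:480,160:480]
a=cv2.resize(a,(400,320),interpolation=cv2.INTER_CUBIC);cv2.imwrite('pics/c6.png',cv2.hconcat([a,b]))
E
```

```text
clock: 16.87
ee_pos: [0.6155, -0.2375, 0.1725]
eef_rot: [[-0.744, -0.031, 0.667], [0.042, 0.995, 0.093], [-0.666, 0.097, -0.739]]
contact_force: [-0.4, -0.0, -2.8]
side caddy_bar [ 0.6026 -0.2416  0.1859] 0.92
side red_hook [ 0.6445 -0.2439  0.1827] 0.62
wrist caddy_bar [ 0.6028 -0.2378  0.183 ] 0.68
wrist red_hook [ 0.6466 -0.2432  0.179 ] 0.78
bar [ 0.6042 -0.2391  0.1839]
(0.606, -0.242, 0.218) x 1 [-0.1616  0.0023 -0.1615] rows each 0.8218222126813935
(0.646, -0.242, 0.218) x 1 [-0.198  -0.0076  0.1784] rows each 0.9592326139088739
(0.646, -0.242, 0.186) x 1 [ 0.1426 -0.0203  0.1574] rows each 0.7673860911270983
```

View pics/c6.png

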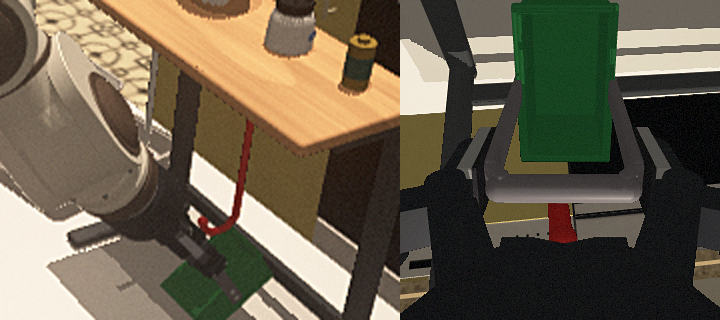

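The crop shows no contact, with the tub under the hook and the hook centred above the bar. Now up and over the tip.

```bash
{ 
python3 -m handwheel '[[0,[-0.08,0,-0.08],0],[0,[-0.16,0,-0.16],0],[0,[-0.16,0,-0.16],0],[0,[-0.16,0,-0.16],0]]'
python3 -m handwheel '[[0,[-0.1,-0.01,0.09],0],[0,[-0.2,-0.02,0.18],0],[0,[-0.2,-0.02,0.18],0],[0,[-0.2,-0.02,0.18],0]]'
} | egrep  'clock|ee|rot|contact'
python3 - <<'E'
from h import *
for v in ['side','top','wrist']:
    p=capture(v); save(p,v[0]+'7')
    for n in ['caddy_bar','red_hook']:
        for a in landmark_of(n,p)[:1]: print(v,n,np.array(a['centre']),round(a['confidence'],2))
plan([(.646,-.242,.186)])
a=cv2.imread('pics/s7.png')[170:330,330:530];b=cv2.imread('pics/w7.png')[160:480,160:480]
a=cv2.resize(a,(400,320),interpolation=cv2.INTER_CUBIC);cv2.imwrite('pics/c7.png',cv2.hconcat([a,b]))
E
```

```text
clock: 17.5
ee_pos: [0.6165, -0.242, 0.209]
eef_rot: [[-0.742, -0.029, 0.67], [0.042, 0.995, 0.089], [-0.67, 0.094, -0.737]]
contact_force: [-0.5, -0.1, -2.4]
clock: 17.83
ee_pos: [0.6565, -0.2428, 0.2052]
eef_rot: [[-0.745, -0.03, 0.667], [0.043, 0.995, 0.092], [-0.666, 0.097, -0.74]]
contact_force: [-0.8, 1.1, -2.5]
side red_hook [ 0.6471 -0.243   0.1824] 0.79
top caddy_bar [ 0.6472 -0.2464  0.2172] 0.54
top red_hook [ 0.6444 -0.2397  0.1783] 0.47
wrist caddy_bar [ 0.6435 -0.2445  0.2168] 0.81
wrist red_hook [ 0.6477 -0.2405  0.1782] 0.56
bar [ 0.6469 -0.2438  0.2172]
(0.646, -0.242, 0.186) x 1 [ 0.1438 -0.0075  0.1507] rows each 0.7497532575111572
```

View pics/c7.png

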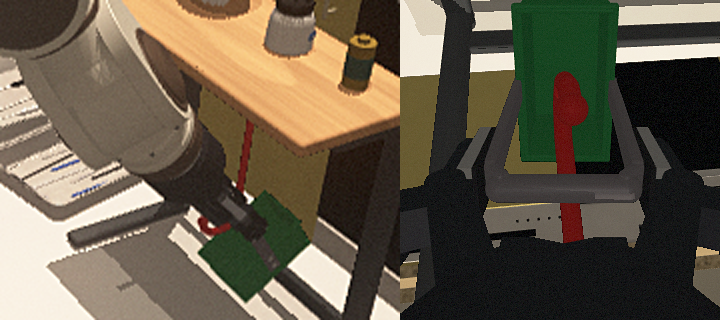

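The crop shows the hook tip inside the handle opening at (565,90) and the shank behind the bar, so the bar is over the gap. Now lower it.

```bash
{ 
python3 -m handwheel '[[0,[0.04,0,0.04],0],[0,[0.08,0,0.08],0],[0,[0.11,0,0.115],0],[0,[0.13,0,0.135],0],[0,[0.13,0,0.135],0]]'
} | egrep  'clock|ee|rot|contact'
python3 - <<'E'
from h import *
p=capture('wrist')
for a in landmark_of('caddy_bar',p)[:1]: print(np.array(a['centre']),round(a['confidence'],2))
plan([(.646,-.242,.186)])
E
```

```text
clock: 18.7
ee_pos: [0.6556, -0.2403, 0.1781]
eef_rot: [[-0.744, -0.029, 0.668], [0.043, 0.995, 0.091], [-0.667, 0.096, -0.739]]
contact_force: [-0.1, -0.3, -3.7]
[ 0.6444 -0.239   0.1861] 0.86
bar [ 0.646  -0.241   0.1887]
(0.646, -0.242, 0.186) x 1 [ 0.012  -0.0083  0.0125] rows each 0.06923083555877117
```

```bash
for i in 1; do 
python3 -m handwheel '[[0,[0.01,0,0.01],0],[0,[0.01,0,0.01],0]]'
python3 -m handwheel '[[0,[0.01,0,0.01],0],[0,[0.01,0,0.01],0]]'
done | egrep  'clock|ee|contact'
```

```text
clock: 18.97
ee_pos: [0.656, -0.2405, 0.1777]
eef_rot: [[-0.743, -0.03, 0.669], [0.042, 0.995, 0.09], [-0.668, 0.095, -0.738]]
contact_force: [0.7, -1.4, -1.1]
clock: 19.13
ee_pos: [0.6564, -0.2405, 0.1774]
eef_rot: [[-0.741, -0.03, 0.671], [0.041, 0.995, 0.09], [-0.67, 0.094, -0.736]]
contact_force: [-3.8, 0.1, 5.4]
```

Contact force rose to +5 N, so the bar sits on the hook. I'll release it gently, keeping the fingers close as guides.

```bash
{ python3 -m handwheel '[[0,[0,0,0],0],[0,[0,0,0],0],[0,[0,0,0],0]]' 20
python3 -m handwheel '[[0.72,[0,0,0],0],[0.72,[0,0,0],0],[0.74,[0,0,0],0],[0.76,[0,0,0],0],[0.78,[0,0,0],0],[0.8,[0,0,0],0],[0.8,[0,0,0],0],[0.8,[0,0,0],0],[0.8,[0,0,0],0],[0.8,[0,0,0],0]]'; } | egrep  'clock|ee|contact|g'
python3 - <<'E'
from h import *
for v in ['side','wrist']:
    p=capture(v); save(p,v[0]+'8')
    for n in ['caddy_bar','caddy']:
        for a in landmark_of(n,p)[:1]: print(v,n,np.array(a['centre']),round(a['confidence'],2))
a=cv2.imread('pics/s8.png')[170:330,330:530];b=cv2.imread('pics/w8.png')[160:480,160:480]
a=cv2.resize(a,(400,320),interpolation=cv2.INTER_CUBIC);cv2.imwrite('pics/c8.png',cv2.hconcat([a,b]))
E
```

```text
clock: 19.38
ee_pos: [0.6563, -0.2405, 0.1773]
eef_rot: [[-0.741, -0.03, 0.671], [0.041, 0.995, 0.09], [-0.67, 0.094, -0.736]]
contact_force: [-3.4, 1.0, 5.8]
finger_gap: 0.0586
grasp_force: 92.6
clock: 20.22
ee_pos: [0.6557, -0.2402, 0.1752]
eef_rot: [[-0.743, -0.029, 0.669], [0.042, 0.995, 0.091], [-0.668, 0.096, -0.738]]
contact_force: [-0.4, -0.3, 0.3]
finger_gap: 0.0686
grasp_force: 0.0
side caddy_bar [ 0.648  -0.2392  0.1872] 0.71
side caddy [ 0.6699 -0.2327  0.0527] 0.58
wrist caddy_bar [ 0.6434 -0.2423  0.1858] 0.82
wrist caddy [ 0.6462 -0.2426  0.1785] 0.56
```

View pics/c8.png

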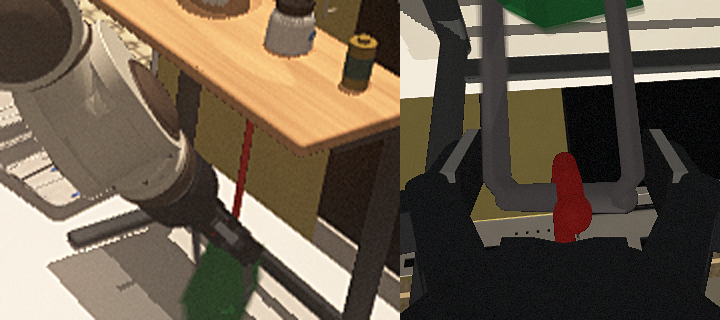

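The crop shows the bar in the hook behind the tip, and the tub hanging almost upright. I'll let it settle, open fully and back away along the fingers.

```bash
{ python3 -m handwheel '[[0.8,[0,0,0],0],[0.8,[0,0,0],0],[0.8,[0,0,0],0],[0.8,[0,0,0],0],[0.8,[0,0,0],0],[0.8,[0,0,0],0],[0.8,[0,0,0],0],[1,[0,0,0],0],[1,[0,0,0],0],[1,[0,0,0],0]]' 
python3 -m handwheel '[[1,[0,0.01,-0.08],0],[1,[0,0.02,-0.2],0],[1,[0,0.04,-0.4],0],[1,[0,0.07,-0.7],0],[1,[0,0.09,-1],0],[1,[0,0.09,-1],0],[1,[0,0.09,-1],0]]'
python3 -m handwheel '[[1,[0.2,0,-0.2],0],[1,[0.2,0,-0.2],0],[1,[0.2,0,-0.2],0],[1,[0.2,0,-0.2],0],[1,[0.2,0,-0.2],0],[1,[0.2,0,-0.2],0],[1,[0.2,0,-0.2],0],[1,[0.2,0,-0.2],0],[1,[0.2,0,-0.2],0],[1,[0.2,0,-0.2],0]]'; } | egrep  'clock|ee|contact|g'
python3 - <<'E'
from h import *
for v in ['side','side','top']:
    p=capture(v); save(p,v[0]+'9')
    for n in ['caddy_bar','caddy','oil_bottle','multimeter','tape_roll','kraft_box']:
        for a in landmark_of(n,p)[:1]: print(v,n,np.array(a['centre']),round(a['confidence'],2))
E
```

```text
clock: 21.35
ee_pos: [0.6556, -0.2402, 0.1751]
eef_rot: [[-0.743, -0.029, 0.669], [0.042, 0.995, 0.091], [-0.668, 0.096, -0.738]]
contact_force: [-0.8, 0.5, 0.6]
finger_gap: 0.0851
grasp_force: 0.0
clock: 21.93
ee_pos: [0.5542, -0.2411, 0.2924]
eef_rot: [[-0.739, -0.029, 0.673], [0.041, 0.995, 0.087], [-0.672, 0.092, -0.735]]
contact_force: [-0.1, -0.1, 0.2]
finger_gap: 0.0854
grasp_force: 0.0
clock: 22.77
ee_pos: [0.5128, -0.2417, 0.2892]
eef_rot: [[-0.743, -0.03, 0.668], [0.042, 0.995, 0.091], [-0.668, 0.096, -0.738]]
contact_force: [0.3, 0.0, 0.2]
finger_gap: 0.0857
grasp_force: 0.0
side caddy_bar [ 0.6456 -0.2434  0.1887] 0.76
side caddy [ 0.6661 -0.2378  0.0531] 0.74
side oil_bottle [ 0.3996 -0.1564 -0.0005] 0.83
side multimeter [ 0.3937 -0.016   0.0028] 0.79
side tape_roll [0.5404 0.4308 0.0029] 0.76
side kraft_box [ 0.4498 -0.3237  0.0005] 0.97
side caddy_bar [ 0.6475 -0.2453  0.1913] 0.95
side caddy [ 0.6104 -0.2483  0.0552] 0.77
side oil_bottle [ 0.3976 -0.164  -0.0011] 0.58
side multimeter [ 0.3951 -0.0187  0.0026] 0.78
side tape_roll [0.5389 0.4316 0.005 ] 0.79
side kraft_box [ 0.45   -0.3227  0.0032] 0.89
top caddy_bar [ 0.6441 -0.2469  0.1889] 0.72
top caddy [ 0.6767 -0.231   0.0492] 0.57
top oil_bottle [ 0.3996 -0.1585  0.0041] 0.62
top multimeter [ 0.3985 -0.0185 -0.002 ] 0.93
top tape_roll [0.5383 0.4349 0.0027] 0.9
top kraft_box [ 0.4528 -0.3271 -0.0005] 0.91
```

View pics/s9.png

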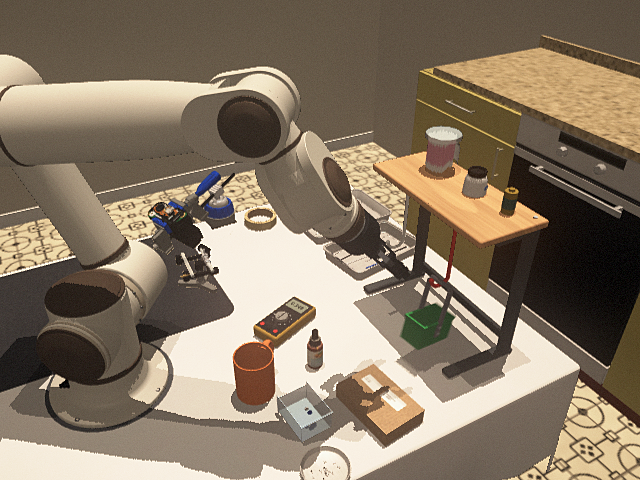

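It hangs on the red hook, with the tub at (428,325), but is still swinging. I'll wait and track the swing.

```bash
cat > sw.py <<'E'
from h import *
out=[]
for i in range(12):
    p=capture('side'); I=cv2.cvtColor(p['image'],cv2.COLOR_RGB2HSV); g=cv2.inRange(I,(50,80,40),(80,255,255)); g[:,:390]=0;g[:290]=0
    m=cv2.moments(g,True); out.append((round(m['m10']/m['m00'],1),round(m['m01']/m['m00'],1)))
print(sense()['clock'],out)
E
python3 sw.py; for i in 1 2 3 4 5 6; do python3 -m handwheel '[[1,[0,0,0],0],[1,[0,0,0],0],[1,[0,0,0],0],[1,[0,0,0],0],[1,[0,0,0],0],[1,[0,0,0],0],[1,[0,0,0],0],[1,[0,0,0],0],[1,[0,0,0],0],[1,[0,0,0],0]]' >/dev/null; done; python3 sw.py
```

```text
24.4167 [(427.2, 323.0), (420.7, 327.4), (419.6, 327.9), (421.4, 328.0), (427.2, 325.5), (433.0, 322.0), (437.6, 319.4), (440.9, 316.2), (442.4, 314.0), (442.2, 313.3), (440.0, 313.3), (437.0, 313.8)]
30.0167 [(435.7, 323.8), (436.8, 325.5), (437.2, 325.3), (437.1, 324.8), (436.4, 322.9), (435.4, 321.0), (433.8, 318.7), (432.6, 317.3), (431.9, 316.3), (431.7, 316.0), (432.4, 317.0), (433.1, 318.3)]
```

```bash
for i in 1 2 3 4 5 6 7 8 9 10 11; do python3 -m handwheel '[[1,[0,0,0],0],[1,[0,0,0],0],[1,[0,0,0],0],[1,[0,0,0],0],[1,[0,0,0],0],[1,[0,0,0],0],[1,[0,0,0],0],[1,[0,0,0],0],[1,[0,0,0],0],[1,[0,0,0],0]]' >/dev/null; done; python3 sw.py
```

```text
39.7833 [(434.6, 320.0), (434.7, 320.0), (434.6, 320.1), (434.9, 320.5), (434.6, 320.5), (434.7, 320.3), (434.5, 320.2), (434.7, 320.4), (434.8, 320.6), (434.8, 320.6), (434.9, 320.2), (434.9, 320.3)]
```

```bash
for i in 1 2 3; do python3 -m handwheel '[[1,[0,0,0],0],[1,[0,0,0],0],[1,[0,0,0],0],[1,[0,0,0],0],[1,[0,0,0],0],[1,[0,0,0],0],[1,[0,0,0],0],[1,[0,0,0],0],[1,[0,0,0],0],[1,[0,0,0],0]]' >/dev/null; done; python3 -c "
from cell import *
print(sense()['clock'],hand_in())"
```

```text
the job is handed in; nothing more can be done
42.2833 None
```

The green caddy hangs freely and at rest by its bar on the red hook; I handed the job in at 42.3 s of the 48 s allowed, with the gripper clear, the other four items where they were and the bottle standing.

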